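Build up the tailwheel stub axle

ROBOT

A 6-joint arm with a two-finger parallel gripper is mounted at the origin on the work surface. World frame = base frame: x ahead of the robot, y to its left, z up, the work surface at z = 0. Lengths are in m, angles in rad, forces in N, time in s.
With the tool pointing down it reaches from about 0.35 to 0.95 m from the base axis. Payload 17.4 kg.
Tool frame: the origin (TCP) lies midway between the tips of the shut fingers; the grasp point (between the pads) lies 19 mm behind it; z points along the fingers, y is the line along which they close (so a half turn about z gives the same grasp; the last joint's range is limited). The gripper opens to 93 mm and grips with 3 to 60 N. Pads are 15 mm wide; open, the fingers measure 128 mm over their backs; the gripper's body (75 mm by 188 mm) begins 65 mm behind the grasp point.
Start: joints at [-1.301, 0.116, 1.442, -0, 1.584, -0.038], TCP at [0.204, -0.643, 0.184] pointing down, gripper open.
Joint ranges: [-2.83, 2.83], [-0.83, 2.19], [0.07, 2.5], [-1.14, 4.28], [0.01, 3], [-2.97, 2.97]. Speed limits (rad/s): [1.89, 1.89, 2.22, 3.14, 3.14, 3.14].

INTERFACE

Orientations are given as [roll, pitch, yaw] about the fixed x, y, z axes, in that order (R = Rz(yaw) Ry(pitch) Rx(roll)).
In Python, from station import r gives the robot as it stands.
- The arm moves only by the tool jog_arm, never from a script. Its argument "plan" is a list that holds one entry, the list of rows, each a list of 6 numbers: the shift along the tool's x, y, z in mm, then the turn, a rotation vector about the tool's x, y, z in rad. A call has 1 to 12 rows; each row is the pose to reach, as a shift and turn from the pose commanded when the call began, along the tool's axes at that moment; what a row does not reach only later rows make up. A row lasts 1/12 s, in which the tool goes at most 41.7 mm and 7.16 degrees, less where a joint would pass 70% of its speed; a pose out of reach is approached as far as the arm can. A call with a gripper value outside its range is refused whole. "gripper" is the opening in per cent of the stroke, from 0 (shut) to 100 (fully open), set as the call begins (left out, the last holds). The fingers move at their own pace and stop on an object; "newtons" is the grip in N (left out, the last holds). Time passes only in rows, so rows that repeat a pose let the fingers close. It gives the time, the measured TCP pose, the force, the opening and the grip force at its end, in the units of the state.
- r.get_state(): the state, without advancing time (a new reading comes with each control period).
- r.grab_frame(name): name is "scene" or "side" or "wrist"; returns a dict with "frame" (400x640x3 uint8, red, green, blue), "range_z" (400x640 float32, m along the optical axis (not along the pixel's ray), 0 where there is no reading), "fx", "fy", "cx", "cy" (pixels), "position" and "orientation" of the camera in the world. Camera axes: x right, y down, z forward; pixel columns grow to the right and rows downward; lengths in m; the calibration is good to about 2 mm. A picture is of the moment at which its call begins.
- r.hand_in(): hands the job in; it is judged then, once.
The state is a dict: "time_s": time; "joints": joint angles; "joint_vel": joint speeds; "tau": joint torques, N m; "position": TCP position; "orientation": TCP orientation; "ft_force": force on the tool from outside, world axes, zero at the start; "wrist_torque": the same for the moment, N m; "width": finger opening in m; "finger_force": force on a finger pad.
Only numpy, scipy, OpenCV 4.12 (cv2) and the standard library are available. Lean on these libraries where they do the work, as an engineer would, in place of code of your own. Each camera call takes 0.05 s, during which the arm holds its last target. There are 200 camera calls.

TASK

Build up the leaning stub axle in the bench fixture: slide on the tube spacer first, then the flat washer, and last the hex retaining collar, each fully home against the part below it. Let everything go, and leave the yellow bin, the jar and the wrench where they are.

Things in the scene. Friction and masses are not known exactly. Their poses are not given: they have to be found in the camera images.
- axle: Plain fixed steel axle, 22 mm thick, leaning 30 deg from vertical, sideways to the robot's right (-y; exact way varies). Origin: on its centre line in the flat top face of the bearing (58 mm across) at its foot, the seat, 89 mm above the bench; z points up along the axle. It stands 68 mm out of the seat, the last 10 mm tapering to a 10 mm tip. Parts let go on it slide down by their own weight.
- fixture: Fixed angled grey block on a dark 170 x 120 x 14 mm base plate that carries the axle and, at the axle's foot, a steel ball bearing 16 mm thick. Origin under the plate's centre; the axle leans towards its -x, its seat centre lies at x -25.5, z 89.2 mm.
- spacer: Loose aluminium tube, 44 mm outside, 26 mm bore, 36 mm long, standing on end on the bench. Origin at its middle (18 mm from either end), z along its bore. Goes on first, against the bearing.
- washer: Loose thick flat steel washer, 58 mm outside, 26 mm hole, 7 mm thick, lying flat on the bench. Origin at its middle (3.5 mm from either face), z along its hole. Goes on second, against the spacer.
- collar: Loose dark steel hexagonal retaining collar, 46 mm across flats, 53 mm across corners, 18 mm thick, plain 26 mm through bore, no thread (it slides on), lying flat on the bench. Origin at its middle (9 mm from either face), z along its bore; x is square to one pair of flats, the others every 60 degrees. Goes on last, against the washer.
- bin: Bystander: loose open yellow plastic bin, 100 x 140 x 65 mm, origin under its centre. Leave it alone.
- jar: Bystander: loose white jar with a steel lid, 64 mm across, 75 mm tall, origin under its centre. Leave it alone.
- wrench: Bystander: loose steel wrench, 200 mm long, lying flat, its length along its x axis. Leave it alone.

How it is judged:
By the outcome, as a careful person would: the job done as asked, in the order asked, and still so for the second after the job is handed in, with the robot touching nothing.
It also fails if it takes over 72 s, if anything falls off the work surface, if the arm or the gripper's body presses on something with over 40 N, if the wrist force passes 120 N, or if a joint passes its speed limit or range.

## Working session

There is one attempt and no reset: what is moved stays moved. The work goes in short steps, Python scripts to look and compute and a tool call to move; the robot and the scene stay as the last step left them, time stands still between calls to the robot, and variables do not carry over. Pictures are saved under pics/ and viewed, at most 10 in all, crops included, and the job is handed in when it is done.

Besides the shell and the picture viewer there is one more tool, called after "Call:" as a command line: name --argument value ..., lists and objects as JSON in quotes. jog_arm: Moves the arm, as the interface text tells. Its arguments: {"type":"object","properties":{"plan":{"type":"array"},"gripper":{"type":"number"},"newtons":{"type":"number"}},"required":["plan"]}

```bash
ls; mkdir -p pics; python3 - <<'E'
from station import r
import cv2,numpy as np,pickle
d={}
for n in["scene","side","wrist"]:
    f=r.grab_frame(n);d[n]=f
    print(n,f["fx"],f["fy"],f["cx"],f["cy"],f["position"],f["orientation"])
    
pickle.dump(d,open("f0.pkl","wb"))
a=np.vstack([d["scene"]["frame"],d["side"]["frame"]])
cv2.imwrite("pics/a.png",d["scene"]["frame"][:,:,::-1]);cv2.imwrite("pics/b.png",d["side"]["frame"][:,:,::-1])
print(r.get_state())
E
```

```text
pics
scene 447.9016637291384 447.9016637291384 316.27915709209555 200.29340181629576 [1.14514839 0.03522715 0.93995535] [-2.57843497  0.01515037  1.49870556]
side 412.67909758640576 412.67909758640576 319.9739844098629 198.08883442963682 [ 0.44703918 -0.58103057  0.89278234] [-2.44260787 -0.00882234 -0.22242708]
wrist 345.39168425106874 345.39168425106874 315.4443951123012 205.38645871083963 [ 0.27116771 -0.62280407  0.38276478] [ 2.88759565e+00  6.56926546e-05 -1.26276668e+00]
{'time_s': 0.15, 'joints': array([-1.30079627e+00,  1.16364346e-01,  1.44209143e+00,  1.47454228e-05,
        1.58399956e+00, -3.78263318e-02]), 'joint_vel': array([-0.00035055, -0.00153666, -0.00075197,  0.00061486, -0.00013272,
       -0.0006425 ]), 'tau': array([-9.63169186e-04, -7.21764851e+01, -6.22949696e+01,  7.77881057e-02,
        2.23878276e-02, -6.07542415e-05]), 'position': array([ 0.20444825, -0.64310479,  0.18329516]), 'orientation': array([-3.14073114e+00, -4.73581425e-05,  3.07826557e-01]), 'ft_force': array([-0.04476569,  0.93874767,  0.14114696]), 'wrist_torque': array([-0.03303151, -0.06152256, -0.00396723]), 'finger_force': 0.0, 'width': 0.09315000129329147}
```

View pics/a.png

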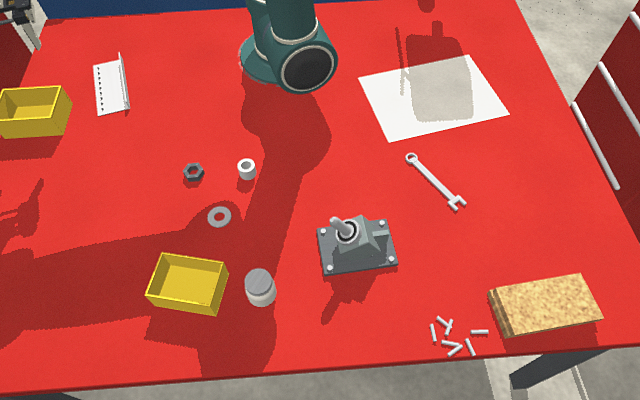

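View pics/b.png

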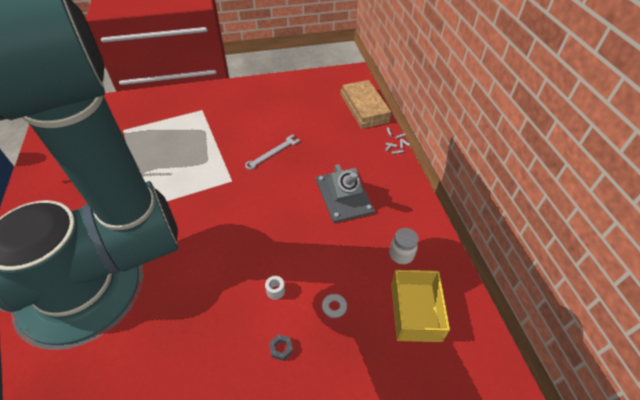

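The scene view shows the collar (193,172), spacer (247,169), washer (219,216), and fixture (357,245) with the axle tip near (337,222). In the side view they are at (281,347), (275,287), (334,306) and (348,180).

```bash
cat >h.py <<'E'
import numpy as np
from scipy.spatial.transform import Rotation as R
def cloud(f):
    z=f["range_z"];v,u=np.mgrid[:z.shape[0],:z.shape[1]]
    p=np.dstack([(u-f["cx"])/f["fx"]*z,(v-f["cy"])/f["fy"]*z,z])
    return p@R.from_euler("xyz",f["orientation"]).as_matrix().T+np.array(f["position"])
E
python3 - <<'E'
import pickle,cv2
from h import *
d=pickle.load(open("f0.pkl","rb"))
px={"scene":dict(spacer=(247,169,14),washer=(219,216,16),collar=(193,172,15),fix=(357,245,50)),"side":dict(spacer=(275,287,14),washer=(334,306,16),collar=(281,347,16),fix=(348,190,40))}
for c in px:
    f=d[c];P=cloud(f);im=f["frame"].astype(int)
    nonred=(im[...,0]-im[...,1:].max(2))<60
    for n,(u,v,w) in px[c].items():
        s=np.s_[v-w:v+w+1,u-w:u+w+1]
        p=P[s][nonred[s]&(f["range_z"][s]>0)]
        red=P[s][~nonred[s]]
        print(c,n,len(p),"table z",np.median(red[:,2]).round(4),"z pct",np.percentile(p[:,2],[5,50,90,98]).round(4))
        zt=np.percentile(p[:,2],95)
        if n!="fix":
            t=p[p[:,2]>zt-0.004]
            (x,y),rad=cv2.minEnclosingCircle((t[:,:2]*1000).astype(np.float32))
            print("   top c",t[:,:2].mean(0).round(4),"circ",x,y,rad, "all mean",p.mean(0).round(4))
        else:
            q=p[p[:,2]>0.085]
            print("   hi mean",q.mean(0).round(4),len(q))
            for lo in np.arange(.08,.17,.01):
                q=p[(p[:,2]>lo)&(p[:,2]<lo+.01)]
                if len(q): print("   ",lo.round(2),len(q),q.mean(0).round(4))
            b=p[(p[:,2]>.006)&(p[:,2]<.018)]
            print("   plate",cv2.minAreaRect((b[:,:2]*1000).astype(np.float32)))
E
```

```text
scene spacer 316 table z -0.0 z pct [0.004  0.0281 0.0369 0.0384]
   top c [ 0.4574 -0.1064] circ 457.464599609375 -107.98538208007812 22.751487731933594 all mean [ 0.4594 -0.1062  0.025 ]
scene washer 343 table z -0.0 z pct [0.0015 0.0065 0.0089 0.0099]
   top c [ 0.5837 -0.1733] circ 583.0449829101562 -174.13778686523438 28.98712158203125 all mean [ 0.5831 -0.1745  0.0062]
scene collar 273 table z -0.0001 z pct [0.0012 0.0159 0.0192 0.0206]
   top c [ 0.4474 -0.244 ] circ 446.67633056640625 -244.19020080566406 24.97220230102539 all mean [ 0.4493 -0.2446  0.0137]
scene fix 3767 table z 0.0 z pct [0.011  0.017  0.0949 0.1393]
   hi mean [0.6958 0.1305 0.1029] 749
    0.08 320 [0.7005 0.1404 0.0857]
    0.09 301 [0.6934 0.1399 0.0942]
    0.1 72 [0.694  0.1322 0.1029]
    0.11 38 [0.699  0.1123 0.1147]
    0.12 31 [0.6995 0.1056 0.1255]
    0.13 39 [0.7003 0.0987 0.1355]
    0.14 67 [0.6965 0.093  0.1453]
    0.15 6 [0.6973 0.0906 0.1503]
   plate ((689.6124877929688, 145.63658142089844), (123.23807525634766, 169.13575744628906), 4.4039716720581055)
side spacer 394 table z -0.0015 z p
[... 349 characters left out ...]
0.004 ]
side collar 382 table z -0.0015 z pct [-0.0017  0.0155  0.0178  0.019 ]
   top c [ 0.4435 -0.2484] circ 442.07305908203125 -247.82200622558594 26.084386825561523 all mean [ 0.4445 -0.249   0.0127]
side fix 2146 table z -0.0018 z pct [0.0049 0.0139 0.0895 0.1388]
   hi mean [0.6824 0.1206 0.1043] 310
    0.08 195 [0.6801 0.129  0.0852]
    0.09 100 [0.6793 0.1319 0.0949]
    0.1 14 [0.6853 0.1178 0.1024]
    0.11 14 [0.6831 0.0985 0.1135]
    0.12 14 [0.6837 0.0932 0.1242]
    0.13 25 [0.6884 0.0847 0.136 ]
    0.14 37 [0.689  0.0875 0.1441]
    0.15 1 [0.6891 0.0882 0.1501]
   plate ((686.1116943359375, 144.25067138671875), (120.60958862304688, 175.24842834472656), 4.614473342895508)
```

```bash
cat >>h.py <<'E'
def delta(pos,Rt,s=None,quiet=False):
    "shift (mm) and rotvec in the present tool frame to reach pos,Rt"
    if s is None:
        from station import r; s=r.get_state()
    C=R.from_euler("xyz",s["orientation"])
    d=np.r_[C.inv().apply(np.array(pos)-s["position"])*1000,(C.inv()*Rt).as_rotvec()]
    if not quiet: print(np.round(d[:3],1).tolist(),np.round(d[3:],4).tolist())
    return d
def down(yaw): return R.from_euler("xyz",[np.pi,0,yaw])
E
python3 -c "
from h import *
delta([.455,-.11,.2],down(1.5708))"
```

```text
[400.3, -432.1, -16.3] [-0.0007, -0.0006, -1.263]
```

Call:
jog_arm --plan '[[[400,-432,-16,0,0,-1.263],[400,-432,-16,0,0,-1.263],[400,-432,-16,0,0,-1.263],[400,-432,-16,0,0,-1.263],[400,-432,-16,0,0,-1.263],[400,-432,-16,0,0,-1.263],[400,-432,-16,0,0,-1.263],[400,-432,-16,0,0,-1.263],[400,-432,-16,0,0,-1.263],[400,-432,-16,0,0,-1.263],[400,-432,-16,0,0,-1.263],[400,-432,-16,0,0,-1.263]]]'

```text
time_s: 1.15
position: [0.4172, -0.1889, 0.1976]
orientation: [3.141, 0.0, 1.572]
ft_force: [1.6, -0.1, 0.3]
width: 0.0932
finger_force: 0.0
```

```bash
python3 -c "
from h import *
delta([.455,-.11,.2],down(1.5708))"
```

```text
[78.9, 37.9, -2.4] [0.0005, 0.0002, 0.0015]
```

Call:
jog_arm --plan '[[[79,38,-2,0,0,0],[79,38,-2,0,0,0],[79,38,-2,0,0,0],[79,38,-2,0,0,0],[79,38,-2,0,0,0]]]'

```text
time_s: 1.57
position: [0.4549, -0.112, 0.1992]
orientation: [-3.141, 0.0, 1.572]
ft_force: [-0.3, -0.3, -0.0]
width: 0.0929
finger_force: 0.0
```

```bash
python3 - <<'E'
from station import r
import cv2,pickle
from h import *
s=r.get_state();print(s["position"],s["orientation"])
f=r.grab_frame("wrist");pickle.dump(f,open("f1.pkl","wb"));print(f["position"],f["orientation"])
cv2.imwrite("pics/c.png",f["frame"][:,:,::-1])
E
```

```text
[ 0.4548658  -0.11197321  0.19923764] [-3.14116760e+00  1.84995288e-04  1.57192539e+00]
[ 0.45519286 -0.04293576  0.39880141] [ 2.88588416e+00 -6.15490235e-04  1.36252309e-03]
```

View pics/c.png

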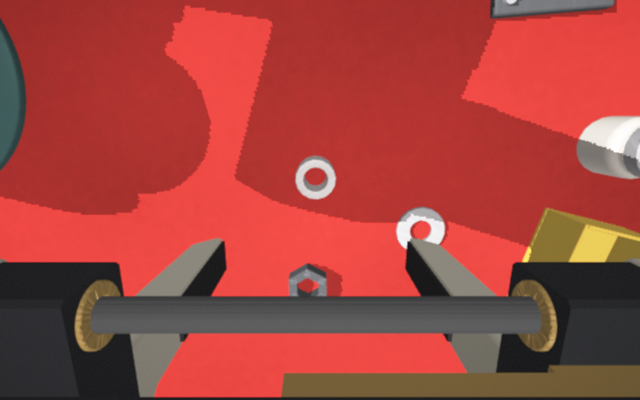

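The wrist view shows the spacer top at (315,178), the washer at (420,230) and the collar at (308,285), partly hidden by the gripper bar.

```bash
cat >>h.py <<'E'
def tops(f,px,show=True):
    import cv2
    P=cloud(f);im=f["frame"].astype(int);nr=(im[...,0]-im[...,1:].max(2))<50;out={}
    for n,(u,v,w) in px.items():
        s=np.s_[max(v-w,0):v+w+1,max(u-w,0):u+w+1]
        p=P[s][nr[s]&(P[s][...,2]<.05)]; red=P[s][~nr[s]]
        zt=np.percentile(p[:,2],90);t=p[abs(p[:,2]-zt)<.004]
        h=cv2.convexHull((t[:,:2]*1000).astype(np.float32))
        c,rad=cv2.minEnclosingCircle(h);e=cv2.fitEllipse(h) if len(h)>5 else None
        print(n,len(t),"z",round(np.median(t[:,2]),4),"red",np.median(red[:,2]).round(4),"circ",np.round(c,1),round(rad,1),"ell",np.round(e[0],1),np.round(e[1],1))
        out[n]=(h,t)
    return out
E
python3 - <<'E'
import pickle
from h import *
f=pickle.load(open("f1.pkl","rb"))
tops(f,dict(spacer=(315,178,30),washer=(420,230,27),collar=(308,280,17)))
E
```

```text
spacer 829 z 0.0346 red -0.0012 circ [ 455.2 -109.1] 21.7 ell [ 455.3 -109. ] [42.5 43.2]
washer 1051 z 0.0058 red -0.001 circ [ 581.6 -176.7] 28.9 ell [ 581.6 -176.4] [56.3 57.3]
collar 495 z 0.0168 red -0.0011 circ [ 446.6 -244.9] 23.7 ell [ 446.9 -242.8] [39.6 49.8]
```

Call:
jog_arm --plan '[[[3,0,100,0,0,0],[3,0,100,0,0,0],[3,0,140,0,0,0],[3,0,175,0,0,0],[3,0,190,0,0,0],[3,0,191,0,0,0],[3,0,191,0,0,0]]]'

```text
time_s: 2.2
position: [0.4542, -0.11, 0.0082]
orientation: [-3.14, -0.0, 1.569]
ft_force: [-0.2, 0.3, 0.9]
width: 0.093
finger_force: 0.0
```

Call:
jog_arm --plan '[[[0,0,0,0,0,0],[0,0,0,0,0,0],[0,0,0,0,0,0],[0,0,0,0,0,0],[0,0,0,0,0,0],[0,0,0,0,0,0],[0,0,0,0,0,0],[0,0,0,0,0,0]]]' --gripper 30 --newtons 25

```text
time_s: 2.87
position: [0.455, -0.1089, 0.0085]
orientation: [3.142, 0.0, 1.571]
ft_force: [-0.4, 0.1, -0.6]
width: 0.0441
finger_force: 0.0
```

Call:
jog_arm --plan '[[[0,0,0,0,0,0],[0,0,0,0,0,0],[0,0,-5,0,0,0],[0,0,-40,0,0,0],[0,0,-80,0,0,0],[0,0,-120,0,0,0],[0,0,-160,0,0,0],[0,0,-192,0,0,0],[0,0,-192,0,0,0]]]'

```text
time_s: 3.62
position: [0.4567, -0.1094, 0.2078]
orientation: [3.133, 0.002, 1.571]
ft_force: [0.4, 0.0, 0.0]
width: 0.0279
finger_force: 0.0
```

```bash
python3 - <<'E'
from station import r
import cv2,pickle
from h import *
s=r.get_state();print(s["position"],s["orientation"],s["ft_force"])
f=r.grab_frame("wrist");pickle.dump(f,open("f2.pkl","wb"))
# axle estimate
d=np.array([.5*.078,-.5*.997,.866]);seat=np.array([.690,.1196,.0892])
Rt0=np.column_stack([np.cross([1,0,0],-d),[1,0,0],-d])
y=np.array([1,0,0])-d*d[0];y/=np.linalg.norm(y)
Rt=R.from_matrix(np.column_stack([np.cross(y,-d),y,-d]))
print(Rt.as_euler("xyz"))
delta(seat+d*.20,Rt)
E
```

```text
[ 0.45668071 -0.10937566  0.20781969] [3.13326610e+00 2.46960942e-03 1.57084290e+00] [0.39753499 0.04611    0.00728414]
[-3.10258276 -0.52231145  1.57079633]
[129.0, 242.0, -57.0] [0.0433, 0.5239, -0.0089]
```

```bash
python3 - <<'E'
import cv2,pickle
f=pickle.load(open("f2.pkl","rb"))
cv2.imwrite("pics/d.png",f["frame"][:,:,::-1])
E
```

```text
(no output)
```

View pics/d.png

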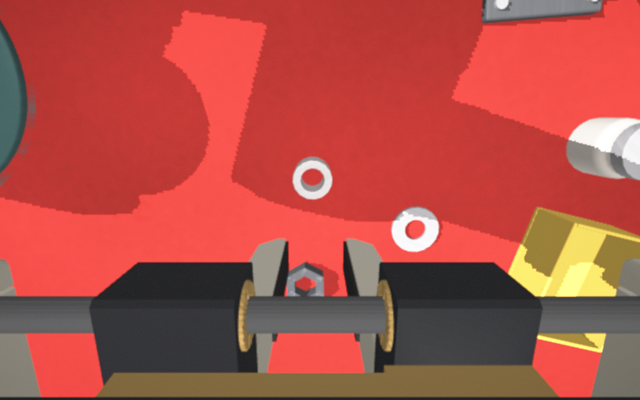

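The spacer is still on the bench at (312,178), so the fingers were pulled off before the grip had built up. I'll measure it again and retry.

```bash
python3 - <<'E'
from station import r
from h import *
f=r.grab_frame("wrist")
tops(f,dict(spacer=(312,178,30),washer=(414,230,27)))
delta([.455,-.109,.04],down(1.571))
E
```

```text
spacer 791 z 0.0346 red -0.0012 circ [ 455.1 -109. ] 21.7 ell [ 455.1 -109. ] [42.6 42.8]
washer 1336 z 0.0059 red -0.001 circ [ 581.5 -176.6] 28.9 ell [ 581.5 -176.6] [56.9 57.4]
[0.1, -0.8, 161.7] [0.0022, 0.0007, -0.0002]
```

Call:
jog_arm --plan '[[[0,0,40,0,0,0],[0,0,80,0,0,0],[0,0,115,0,0,0],[0,0,115,0,0,0],[0,0,115,0,0,0],[0,0,115,0,0,0],[0,0,115,0,0,0],[0,0,150,0,0,0],[0,0,180,0,0,0],[0,0,195,0,0,0],[0,0,195,0,0,0]]]' --gripper 85

```text
time_s: 4.63
position: [0.4542, -0.1087, 0.0039]
orientation: [-3.139, -0.001, 1.571]
ft_force: [-0.3, -0.5, 0.4]
width: 0.0791
finger_force: 0.0
```

Call:
jog_arm --plan '[[[0,0,0,0,0,0],[0,0,0,0,0,0],[0,0,0,0,0,0],[0,0,0,0,0,0],[0,0,0,0,0,0],[0,0,0,0,0,0],[0,0,0,0,0,0],[0,0,0,0,0,0],[0,0,0,0,0,0],[0,0,0,0,0,0]]]' --gripper 0 --newtons 30

```text
time_s: 5.47
position: [0.455, -0.1089, 0.0054]
orientation: [-3.142, -0.0, 1.571]
ft_force: [0.1, 0.0, -0.6]
width: 0.0167
finger_force: 0.0
```

```bash
python3 - <<'E'
from station import r
import cv2,pickle,numpy as np
from h import *
f=r.grab_frame("wrist");g=r.grab_frame("side");pickle.dump((f,g),open("f3.pkl","wb"))
a=cv2.resize(f["frame"],(480,300));b=cv2.resize(g["frame"][200:400,180:400],None,fx=1.36,fy=1.5)
cv2.imwrite("pics/e.png",np.hstack([a,b])[:,:,::-1])
print(r.get_state())
E
```

```text
{'time_s': 5.5667, 'joints': array([-2.89427003e-01, -2.41654426e-01,  2.07807242e+00,  1.06308806e-05,
        1.30527577e+00, -2.89427756e-01]), 'joint_vel': array([-2.05917191e-05, -1.92259866e-03,  5.15709460e-04,  1.12652903e-03,
       -2.20143891e-03,  8.97218273e-05]), 'tau': array([-1.65890120e-03, -3.75520098e+01, -5.78416443e+01,  6.84499322e-02,
        3.82586068e-02, -8.02091381e-05]), 'position': array([ 0.45498251, -0.10887849,  0.00540597]), 'orientation': array([-3.14149868e+00, -3.86866522e-05,  1.57079429e+00]), 'ft_force': array([0.82910534, 0.5727933 , 0.59518121]), 'wrist_torque': array([-0.0572115 , -0.09933315,  0.04879755]), 'finger_force': 0.0, 'width': 0.008877786473432283}
```

View pics/e.png

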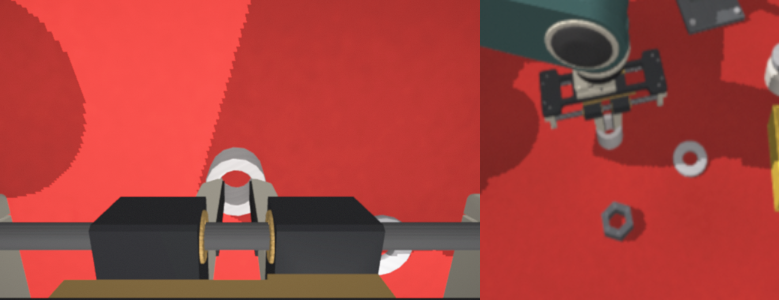

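```bash
python3 - <<'E'
import pickle
from h import *
f,g=pickle.load(open("f3.pkl","rb"))
for c in(f,g):
    P=cloud(c);im=c["frame"]
    q=P.reshape(-1,3);m=(abs(q[:,0]-.455)<.035)&(abs(q[:,1]+.109)<.05)&(q[:,2]>.008)&(q[:,2]<.14)
    col=im.reshape(-1,3)[m];q=q[m]
    for z in np.arange(.01,.14,.01):
        k=(q[:,2]>=z)&(q[:,2]<z+.01)
        if k.sum(): print(round(z,2),k.sum(),"x",q[k,0].min().round(3),q[k,0].max().round(3),"y",q[k,1].min().round(3),np.median(q[k,1]).round(3),q[k,1].max().round(3),col[k].mean(0).round())
    print()
E
```

```text
0.01 487 x 0.434 0.474 y -0.123 -0.096 -0.087 [144. 140. 139.]
0.02 548 x 0.434 0.474 y -0.122 -0.096 -0.087 [145. 140. 139.]
0.03 2070 x 0.434 0.476 y -0.131 -0.098 -0.087 [214. 209. 208.]
0.04 382 x 0.433 0.478 y -0.117 -0.101 -0.1 [131. 125. 117.]
0.05 591 x 0.432 0.479 y -0.118 -0.101 -0.1 [132. 127. 117.]
0.06 672 x 0.432 0.479 y -0.118 -0.101 -0.1 [130. 122. 113.]
0.07 492 x 0.439 0.473 y -0.112 -0.101 -0.1 [119. 115. 107.]
0.08 491 x 0.44 0.471 y -0.109 -0.101 -0.1 [117. 113. 105.]
0.09 339 x 0.441 0.47 y -0.119 -0.101 -0.099 [122. 111. 103.]
0.1 143 x 0.445 0.466 y -0.12 -0.114 -0.107 [146. 122. 111.]
0.11 280 x 0.445 0.466 y -0.119 -0.11 -0.1 [136. 128. 116.]
0.12 1044 x 0.42 0.49 y -0.112 -0.074 -0.073 [77. 64. 61.]
0.13 6821 x 0.42 0.49 y -0.103 -0.074 -0.073 [53. 51. 50.]

0.01 47 x 0.431 0.471 y -0.132 -0.124 -0.095 [125. 119. 118.]
0.02 52 x 0.43 0.472 y -0.131 -0.126 -0.096 [126. 121. 120.]
0.03 103 x 0.431 0.473 y -0.131 -0.12 -0.087 [148. 141. 140.]
0.04 25 x 0.432 0.473 y -0.12 -0.118 -0.116 [135. 126. 119.]
0.05 30 x 0.432 0.474 y -0.12 -0.118 -0.109 [134. 125. 115.]
0.06 33 x 0.431 0.474 y -0.12 -0.118 -0.116 [137. 124. 113.]
0.07 32 x 0.43 0.475 y -0.12 -0.118 -0.117 [132. 121. 111.]
0.08 6 x 0.435 0.473 y -0.12 -0.119 -0.116 [116. 105.  98.]
0.09 5 x 0.445 0.461 y -0.117 -0.107 -0.102 [91. 55. 49.]
0.11 1 x 0.461 0.461 y -0.111 -0.111 -0.111 [100.  63.  48.]
0.12 15 x 0.423 0.486 y -0.145 -0.144 -0.143 [103.  68.  64.]
0.13 85 x 0.421 0.49 y -0.147 -0.145 -0.133 [65. 54. 53.]
```

```bash
python3 - <<'E'
import pickle
from h import *
for n,zt in(("f1.pkl",.199),("f2.pkl",.2078)):
    f=pickle.load(open(n,"rb"));q=cloud(f).reshape(-1,3);u=np.arange(len(q))
    m=(abs(q[:,0]-.455)<.07)&(abs(q[:,1]+.11)<.025)&(q[:,2]>.08)&(q[:,2]<.33)
    q=q[m]
    print(n,"min z pct",np.percentile(q[:,2],[0,1,5,10]).round(4),"TCP",zt)
    k=q[q[:,2]<np.percentile(q[:,2],3)];print(k.min(0).round(3),k.max(0).round(3))
f,g=pickle.load(open("f3.pkl","rb"))
P=cloud(f)
for v in range(196,300,8): print(v,[tuple(P[v,u].round(3)) for u in (275,295,316,340,355)],f["frame"][v,275])
E
```

```text
f1.pkl min z pct [0.232  0.2352 0.2425 0.2495] TCP 0.199
[ 0.397 -0.121  0.232] [ 0.513 -0.103  0.239]
f2.pkl min z pct [0.24   0.2431 0.2482 0.2527] TCP 0.2078
[ 0.434 -0.118  0.24 ] [ 0.479 -0.1    0.246]
196 [(np.float64(0.431), np.float64(-0.088), np.float64(-0.001)), (np.float64(0.443), np.float64(-0.088), np.float64(-0.002)), (np.float64(0.456), np.float64(-0.088), np.float64(-0.002)), (np.float64(0.471), np.float64(-0.088), np.float64(-0.002)), (np.float64(0.48), np.float64(-0.088), np.float64(-0.002))] [250  85  79]
204 [(np.float64(0.431), np.float64(-0.093), np.float64(-0.001)), (np.float64(0.443), np.float64(-0.091), np.float64(0.007)), (np.float64(0.456), np.float64(-0.088), np.float64(0.019)), (np.float64(0.471), np.float64(-0.093), np.float64(0.0)), (np.float64(0.48), np.float64(-0.093), np.float64(-0.001))] [246  77  72]
212 [(np.float64(0.431), np.float64(-0.098), np.float64(-0.001)), (np.float64(0.445), np.float64(-0.09), np.float64(0.028)), (np.float64(0.456), np.float64(-0.088), np.float64(0.035)), (np.float64(0.469), np.float64(-0.093), np.float64(0.017)), (np.flo
[... 2545 characters left out ...]
0.471), np.float64(-0.101), np.float64(0.082))] [108 105  98]
284 [(np.float64(0.446), np.float64(-0.077), np.float64(0.134)), (np.float64(0.447), np.float64(-0.108), np.float64(0.075)), (np.float64(0.456), np.float64(-0.128), np.float64(0.035)), (np.float64(0.465), np.float64(-0.102), np.float64(0.086)), (np.float64(0.465), np.float64(-0.077), np.float64(0.133))] [135 110  67]
292 [(np.float64(0.446), np.float64(-0.079), np.float64(0.134)), (np.float64(0.447), np.float64(-0.111), np.float64(0.075)), (np.float64(0.456), np.float64(-0.153), np.float64(-0.001)), (np.float64(0.464), np.float64(-0.102), np.float64(0.091)), (np.float64(0.464), np.float64(-0.079), np.float64(0.134))] [136 110  66]
```

The depth data shows the real fingertips sit about 33 mm behind the reported TCP in all three wrist frames: 0.232 against 0.199, 0.240 against 0.208, and 0.040 against 0.005. The body height agrees with this too. The fingers therefore closed just above the spacer, and from here on I'll add that offset.

Call:
jog_arm --plan '[[[0,0,0,0,0,0],[0,0,0,0,0,0],[0,0,0,0,0,0],[0,0,0,0,0,0],[0,0,0,0,0,0],[0,0,0,0,0,0],[0,0,0,0,0,0],[0,0,5,0,0,0],[0,0,15,0,0,0],[0,0,25,0,0,0],[0,0,30,0,0,0],[0,0,30,0,0,0]]]' --gripper 75

```text
time_s: 6.57
position: [0.4539, -0.1086, -0.0266]
orientation: [-3.139, -0.001, 1.571]
ft_force: [-0.3, 0.6, 0.3]
width: 0.0699
finger_force: 0.0
```

Call:
jog_arm --plan '[[[0,0,0,0,0,0],[0,0,0,0,0,0],[0,0,0,0,0,0],[0,0,0,0,0,0],[0,0,0,0,0,0],[0,0,0,0,0,0],[0,0,0,0,0,0]]]' --gripper 0 --newtons 30

```text
time_s: 7.15
position: [0.4552, -0.109, -0.0242]
orientation: [3.141, 0.0, 1.571]
ft_force: [-0.6, -0.1, 3.6]
width: 0.0434
finger_force: 30.0
```

```bash
cat >>h.py <<'E'
def axR(d):
    d=np.array(d)/np.linalg.norm(d);y=np.array([1,0,0])-d*d[0];y/=np.linalg.norm(y)
    return R.from_matrix(np.column_stack([np.cross(y,-d),y,-d]))
E
python3 - <<'E'
from h import *
d=np.array([.5*.078,-.5*.997,.866]);seat=np.array([.690,.1196,.0892])
delta(seat+d*(.14-.024),axR(d))
E
```

```text
[170.7, 239.4, -213.8] [0.0386, 0.5224, -0.01]
```

Call:
jog_arm --plan '[[[0,0,-5,0,0,0],[0,0,-40,0,0,0],[0,0,-80,0,0,0],[0,0,-120,0,0,0],[0,0,-160,0,0,0],[0,0,-200,0,0,0],[0,0,-210,0,0,0],[0,0,-210,0,0,0]]]'

```text
time_s: 7.82
position: [0.4561, -0.1092, 0.189]
orientation: [3.137, 0.001, 1.571]
ft_force: [0.8, -0.3, -2.3]
width: 0.0434
finger_force: 30.0
```

Call:
jog_arm --plan '[[[171,239,-4,0.0386,0.5224,-0.01],[171,239,-4,0.0386,0.5224,-0.01],[171,239,-4,0.0386,0.5224,-0.01],[171,239,-4,0.0386,0.5224,-0.01],[171,239,-4,0.0386,0.5224,-0.01],[171,239,-4,0.0386,0.5224,-0.01],[171,239,-4,0.0386,0.5224,-0.01],[171,239,-4,0.0386,0.5224,-0.01],[171,239,-4,0.0386,0.5224,-0.01],[171,239,-4,0.0386,0.5224,-0.01]]]'

```text
time_s: 8.65
position: [0.6932, 0.0622, 0.1873]
orientation: [-3.099, -0.523, 1.569]
ft_force: [-0.9, -0.2, -1.6]
width: 0.0432
finger_force: 30.0
```

```bash
python3 - <<'E'
from station import r
import cv2,pickle
from h import *
s=r.get_state();print(s["position"],s["orientation"],s["joints"].round(2),s["width"])
f=r.grab_frame("wrist");f["s"]=s;pickle.dump(f,open("f4.pkl","wb"));print(f["position"],f["orientation"])
cv2.imwrite("pics/f.png",f["frame"][:,:,::-1])
E
```

```text
[0.69322269 0.06217458 0.1872723 ] [-3.0985926  -0.52267188  1.56906931] [-0.18  0.22  1.4   0.51  1.67 -0.18] 0.0432426828625692
[0.70211275 0.02169141 0.39461751] [-2.87408769  0.0361981   0.01992842]
```

View pics/f.png

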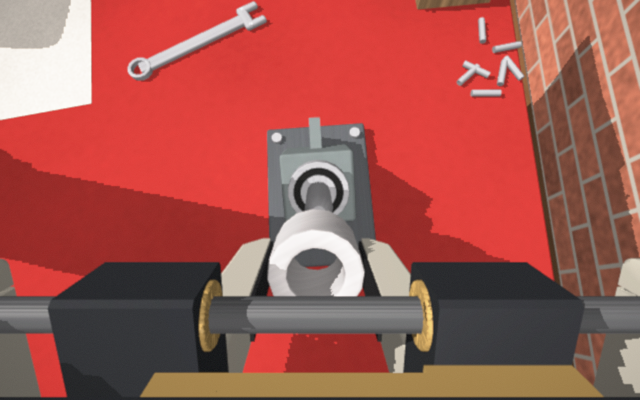

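The bearing shows at (318,190), with the axle rising from it towards the held spacer at (316,265).

```bash
cat >>h.py <<'E'
D0=np.array([.039,-.4985,.866]);D0/=np.linalg.norm(D0);S0=np.array([.690,.1196,.0892])
def axfit(f,lo=.006,hi=.056,d=D0,seat=S0,free=True):
    from scipy.optimize import least_squares
    q=cloud(f).reshape(-1,3);q=q[np.isfinite(q).all(1)]
    e=q-seat;a=e@d;rad=np.linalg.norm(e-a[:,None]*d,axis=1)
    A=q[(a>lo)&(a<hi)&(rad<.018)]
    F=q[(abs(a)<.005)&(rad<.026)&(rad>.015)]
    u=np.cross(d,[1,0,0]);u/=np.linalg.norm(u);w=np.cross(d,u)
    def model(x): 
        dd=d+x[2]*u+x[3]*w; return seat+x[0]*u+x[1]*w,dd/np.linalg.norm(dd)
    def res(x):
        c,dd=model(x);e=A-c;rr=np.linalg.norm(np.cross(e,dd),axis=1)-.011
        return rr if free else np.r_[rr,x[2:]*.02*len(rr)**.5]
    o=least_squares(res,[0,0,0,0],loss="soft_l1",f_scale=.001);c,dd=model(o.x)
    n=np.linalg.svd(F-F.mean(0))[2][2];n*=np.sign(n@d)
    c=c+dd*np.median((F-c)@dd)
    print("n",len(A),len(F),"rms",np.sqrt((o.fun**2).mean()).round(5),"seat",c.round(4),"dir",dd.round(4),"tilt",np.degrees(np.arccos(dd[2])).round(1),"| plane n",n.round(3),np.degrees(np.arccos(n[2])).round(1))
    return c,dd
E
python3 - <<'E'
import pickle,cv2
from h import *
f=pickle.load(open("f4.pkl","rb"))
c,d=axfit(f); c,d=axfit(f,d=d,seat=c)
for n in("scene","side"): axfit(pickle.load(open("f0.pkl","rb"))[n])
# held spacer in tool frame
P=cloud(f).reshape(-1,3);s=f["s"];C=R.from_euler("xyz",s["orientation"]);L=C.inv().apply(P-s["position"])*1000
m=(abs(L[:,0])<45)&(abs(L[:,1])<24)&(L[:,2]>-75)&(L[:,2]<-15);L=L[m]
for z in range(-75,-15,5):
    k=(L[:,2]>=z)&(L[:,2]<z+5);
    if k.sum(): print(z,k.sum(),L[k].min(0).round(1),L[k].max(0).round(1))
E
```

```text
n 292 1252 rms 0.00017 seat [0.6916 0.1179 0.0877] dir [ 0.0368 -0.4972  0.8668] tilt 29.9 | plane n [ 0.036 -0.497  0.867] 29.9
n 287 1227 rms 0.00017 seat [0.6916 0.1179 0.0877] dir [ 0.0365 -0.4973  0.8668] tilt 29.9 | plane n [ 0.038 -0.498  0.866] 30.0
n 144 207 rms 0.00081 seat [0.6913 0.1204 0.0892] dir [ 0.0412 -0.4971  0.8667] tilt 29.9 | plane n [ 0.04  -0.486  0.873] 29.2
n 56 153 rms 0.00049 seat [0.689  0.1194 0.0875] dir [ 0.0335 -0.5055  0.8622] tilt 30.4 | plane n [ 0.042 -0.482  0.875] 28.9
-75 162 [ -3.4 -23.9 -75. ] [  8.3  24.  -70. ]
-70 170 [ -6.3 -23.9 -70. ] [  8.6  23.9 -65. ]
-65 571 [ -9.8 -23.9 -65. ] [ 20.2  23.9 -60. ]
-60 3190 [-12.5 -23.9 -60. ] [ 21.2  24.  -55. ]
-55 642 [-14.7 -23.8 -55. ] [ 21.3  24.  -50. ]
-50 596 [-14.3 -23.8 -50. ] [ 21.2  24.  -45. ]
-45 538 [-14.3 -23.9 -45. ] [ 21.1  24.  -40. ]
-40 500 [-14.5 -24.  -40. ] [ 21.2  24.  -35. ]
-35 412 [-14.3 -23.7 -35. ] [ 21.3  23.7 -30. ]
-30 326 [-14.6 -20.4 -29.9] [ 21.1  20.1 -25. ]
-25 12 [-14.3 -19.5 -25. ] [ 20.7   9.8 -23.3]
```

```bash
cat >>h.py <<'E'
S1=np.array([.6916,.1180,.0885]);D1=np.array([.0367,-.4973,.8668]);D1/=np.linalg.norm(D1)
def onax(b,off,dx=0,dy=0,s=None):
    "part bottom b mm above the seat, bottom lies off mm behind the TCP, part axis at tool dx,dy mm"
    Rt=axR(D1);return delta(S1+D1*(b-off)/1000-Rt.apply([dx/1000,dy/1000,0]),Rt,s)
E
python3 -c "
from h import *
onax(85,24.2,-.5)"
```

```text
[-0.3, 2.9, 53.6] [-0.0042, -0.0017, -0.0016]
```

Call:
jog_arm --plan '[[[0,3,20,-0.004,-0.0017,-0.0016],[0,3,40,-0.004,-0.0017,-0.0016],[0,3,50,-0.004,-0.0017,-0.0016],[0,3,54,-0.004,-0.0017,-0.0016],[0,3,54,-0.004,-0.0017,-0.0016]]]'

```text
time_s: 9.12
position: [0.6942, 0.0889, 0.1421]
orientation: [-3.106, -0.521, 1.572]
ft_force: [-0.3, 1.1, -1.3]
width: 0.0436
finger_force: 30.0
```

```bash
python3 -c "
from h import *
onax(85,24.2,-.5)
from station import r
f=r.grab_frame('wrist');axfit(f,hi=.045,d=D1,seat=S1,free=False)
onax(85,24.2,-.5)"
```

```text
[-0.9, -0.3, 0.3] [0.0005, -0.0, 0.0007]
n 310 1428 rms 0.00018 seat [0.6915 0.1179 0.0878] dir [ 0.0368 -0.4971  0.8669] tilt 29.9 | plane n [ 0.038 -0.497  0.867] 29.9
[-1.2, -0.8, 1.2] [0.0017, 0.0001, 0.0012]
```

Call:
jog_arm --plan '[[[-1,-1,6,0.0015,0,0.001],[-1,-1,13,0.0015,0,0.001],[-1,-1,20,0.0015,0,0.001],[-1,-1,27,0.0015,0,0.001],[-1,-1,34,0.0015,0,0.001],[-1,-1,41,0.0015,0,0.001],[-1,-1,48,0.0015,0,0.001],[-1,-1,55,0.0015,0,0.001],[-1,-1,55,0.0015,0,0.001]]]'

```text
time_s: 9.92
position: [0.6913, 0.1163, 0.0928]
orientation: [-3.103, -0.521, 1.571]
ft_force: [-0.5, -0.6, -1.3]
width: 0.0437
finger_force: 30.0
```

```bash
python3 -c "
from h import *
from station import r
print(r.get_state()['ft_force'],r.get_state()['width']);onax(3,24.2,-.5)"
```

```text
[-0.49217058 -0.55422195 -1.27053372] 0.04367261275381281
[-0.1, 0.5, 25.7] [-0.002, -0.0001, -0.0001]
```

No contact forces so far. I'll lower it the rest of the way and release.

Call:
jog_arm --plan '[[[0,0.5,6,-0.001,0,0],[0,0.5,12,-0.001,0,0],[0,0.5,18,-0.001,0,0],[0,0.5,23,-0.001,0,0],[0,0.5,25,-0.001,0,0],[0,0.5,26,-0.001,0,0]]]'

```text
time_s: 10.42
position: [0.6913, 0.1287, 0.0714]
orientation: [-3.105, -0.521, 1.571]
ft_force: [-0.3, 0.5, -1.2]
width: 0.0439
finger_force: 30.0
```

Call:
jog_arm --plan '[[[0,0,0,0,0,0],[0,0,0,0,0,0],[0,0,0,0,0,0],[0,0,0,0,0,0],[0,0,0,0,0,0],[0,0,-40,0,0,0],[0,0,-80,0,0,0],[0,0,-120,0,0,0],[0,0,-150,0,0,0],[0,0,-150,0,0,0],[0,0,-150,0,0,0]]]' --gripper 88

```text
time_s: 11.33
position: [0.6975, 0.053, 0.2036]
orientation: [-3.109, -0.52, 1.572]
ft_force: [-0.5, 0.1, 0.4]
width: 0.0818
finger_force: 0.0
```

```bash
python3 - <<'E'
from h import *
from station import r
import cv2,pickle
f=r.grab_frame('wrist');pickle.dump(f,open("f5.pkl","wb"))
def onheights(f):
    q=cloud(f).reshape(-1,3);e=q-S1;a=e@D1;rad=np.linalg.norm(e-a[:,None]*D1,axis=1)
    h,b=np.histogram(a[(rad<.024)&(rad>.0135)&(a>-.01)&(a<.08)]*1000,bins=np.arange(-10,80,1));print([(int(b[i]),int(h[i])) for i in np.where(h>60)[0]])
onheights(f)
cur=r.get_state();print(cur["position"],cur["ft_force"])
delta([.5815,-.1765,.2],down(1.571))
E
```

```text
[(-2, 77), (-1, 138), (33, 83), (34, 348), (35, 426), (36, 137)]
[0.69688619 0.05374118 0.20171938] [ 0.08616274  0.40873901 -0.07658523]
[-200.6, -119.3, -108.9] [-0.0346, -0.5207, 0.0091]
```

```bash
python3 - <<'E'
from h import *
delta([.5815,-.1765,.03],down(1.571))
E
```

```text
[-285.2, -114.1, 38.5] [-0.0346, -0.5207, 0.0091]
```

Call:
jog_arm --plan '[[[-285,-114,38,-0.0346,-0.5207,0.009],[-285,-114,38,-0.0346,-0.5207,0.009],[-285,-114,38,-0.0346,-0.5207,0.009],[-285,-114,38,-0.0346,-0.5207,0.009],[-285,-114,38,-0.0346,-0.5207,0.009],[-285,-114,38,-0.0346,-0.5207,0.009],[-285,-114,38,-0.0346,-0.5207,0.009],[-285,-114,38,-0.0346,-0.5207,0.009],[-285,-114,38,-0.0346,-0.5207,0.009],[-285,-114,38,-0.0346,-0.5207,0.009],[-285,-114,38,-0.0346,-0.5207,0.009]]]'

```text
time_s: 12.3
position: [0.5823, -0.1756, 0.0311]
orientation: [3.141, -0.0, 1.572]
ft_force: [0.2, 0.8, -0.5]
width: 0.0815
finger_force: 0.0
```

```bash
python3 - <<'E'
from h import *
from station import r
print(r.get_state()["position"])
f=r.grab_frame("wrist");q=cloud(f);im=f["frame"].astype(int)
t=[.5815,-.1765,.03]
m=(abs(q[...,0]-.5815)<.04)&(abs(q[...,1]+.1765)<.04)&(q[...,2]<.012)&(q[...,2]>.003)
p=q[m];print(m.sum(),p.min(0).round(4),p.max(0).round(4))
L=q.reshape(-1,3);s=r.get_state()["position"];k=(abs(L[:,0]-s[0])<.07)&(abs(L[:,1]-s[1])<.02)&(L[:,2]>.03)
print("tip z",np.percentile(L[k,2],[0,.5,1,3]).round(4))
delta(t,down(1.571))
E
```

```text
[ 0.58234192 -0.17562894  0.03111291]
4229 [ 0.5531 -0.2053  0.003 ] [ 0.6102 -0.1481  0.008 ]
tip z [0.0637 0.0663 0.0678 0.0731]
[-1.0, -1.1, 1.4] [0.0008, -0.0, 0.0016]
```

Call:
jog_arm --plan '[[[-1,-1,20,0,0,0.001],[-1,-1,40,0,0,0.001],[-1,-1,52,0,0,0.001],[-1,-1,58,0,0,0.001],[-1,-1,60,0,0,0.001],[-1,-1,61,0,0,0.001],[-1,-1,61,0,0,0.001],[-1,-1,61,0,0,0.001]]]'

```text
time_s: 13.02
position: [0.5812, -0.1776, -0.0294]
orientation: [3.141, 0.0, 1.571]
ft_force: [-0.4, -0.7, -0.2]
width: 0.0817
finger_force: 0.0
```

Call:
jog_arm --plan '[[[0,0,0,0,0,0],[0,0,0,0,0,0],[0,0,0,0,0,0],[0,0,0,0,0,0],[0,0,0,0,0,0],[0,0,0,0,0,0],[0,0,0,0,0,0]]]' --gripper 10 --newtons 30

```text
time_s: 13.6
position: [0.5807, -0.1775, -0.0302]
orientation: [-3.142, 0.0, 1.571]
ft_force: [-0.9, -0.3, 2.1]
width: 0.0556
finger_force: 29.9
```

Call:
jog_arm --plan '[[[0,0,0,0,0,0],[0,0,-5,0,0,0],[0,0,-15,0,0,0],[0,0,-40,0,0,0],[0,0,-80,0,0,0],[0,0,-120,0,0,0],[0,0,-160,0,0,0],[0,0,-200,0,0,0],[0,0,-210,0,0,0],[0,0,-210,0,0,0]]]'

```text
time_s: 14.43
position: [0.5819, -0.1779, 0.1844]
orientation: [3.136, 0.002, 1.571]
ft_force: [-0.7, -0.1, -1.1]
width: 0.0557
finger_force: 29.9
```

```bash
cat >>h.py <<'E'
def held(f,s,w=35,dz=10):
    "points of a held part in the tool frame, mm"
    C=R.from_euler("xyz",s["orientation"]);L=C.inv().apply(cloud(f).reshape(-1,3)-s["position"])*1000
    return L[(abs(L[:,0])<w)&(abs(L[:,1])<w)&(L[:,2]>-70)&(L[:,2]<dz)]
E
python3 - <<'E'
from h import *
from station import r
import cv2
s=r.get_state();f=r.grab_frame("wrist");print(s["position"],s["width"],s["ft_force"])
L=held(f,s)
h,b=np.histogram(L[:,2],bins=np.arange(-70,10,2));print([(int(b[i]),int(h[i])) for i in np.where(h>20)[0]])
k=L[(L[:,2]>-45)&(L[:,2]<-22)];k2=k[abs(k[:,1])<20]
print(k.min(0),k.max(0)); 
t=k2[abs(k2[:,2]-np.median(k2[:,2]))<3]
A=np.c_[t[:,:2],np.ones(len(t))];print("plane z=ax+by+c",np.linalg.lstsq(A,t[:,2],rcond=None)[0],t.min(0),t.max(0))
cv2.imwrite("pics/g.png",f["frame"][:,:,::-1])
onax(110,30)
E
```

```text
[ 0.58189289 -0.17786583  0.18441156] 0.05571669103474833 [-0.66504182 -0.10287857 -1.1219793 ]
[(-70, 128), (-68, 124), (-66, 140), (-64, 132), (-62, 123), (-60, 118), (-58, 118), (-56, 114), (-54, 115), (-52, 107), (-50, 94), (-48, 107), (-46, 87), (-44, 89), (-42, 95), (-40, 78), (-38, 2785), (-36, 4308), (-34, 252), (-32, 98)]
[-23.1438416  -34.89655544 -44.9792271 ] [ 29.6504078   34.86407095 -29.0810926 ]
plane z=ax+by+c [ 2.51985570e-03 -9.96040697e-04 -3.57600048e+01] [-23.1438416  -19.97554738 -37.81188849] [ 29.6504078   19.99906126 -32.81196977]
[255.9, 113.4, 23.3] [0.038, 0.5217, -0.0092]
```

View pics/g.png

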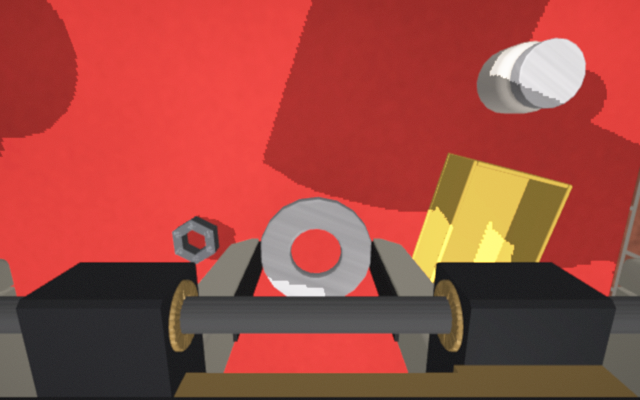

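The washer is held level at (316,250). The collar is in clear view at (195,240).

Call:
jog_arm --plan '[[[256,113,23,0.038,0.5217,-0.009],[256,113,23,0.038,0.5217,-0.009],[256,113,23,0.038,0.5217,-0.009],[256,113,23,0.038,0.5217,-0.009],[256,113,23,0.038,0.5217,-0.009],[256,113,23,0.038,0.5217,-0.009],[256,113,23,0.038,0.5217,-0.009],[256,113,23,0.038,0.5217,-0.009],[256,113,23,0.038,0.5217,-0.009],[256,113,23,0.038,0.5217,-0.009],[256,113,23,0.038,0.5217,-0.009]]]'

```text
time_s: 15.4
position: [0.6932, 0.0776, 0.1557]
orientation: [-3.101, -0.522, 1.567]
ft_force: [0.2, -0.4, -0.6]
width: 0.0557
finger_force: 29.9
```

```bash
python3 - <<'E'
from h import *
from station import r
import cv2
s=r.get_state();f=r.grab_frame("wrist");print(s["position"],s["width"])
L=held(f,s);k=L[(abs(L[:,2]+35.8)<2.5)&(abs(L[:,1])<26)]
print(k.min(0).round(1),k.max(0).round(1),len(k))
# hole centre: inner edge radius from grid of gaps
rr=np.hypot(k[:,0]-.8,k[:,1]);ang=np.arctan2(k[:,1],k[:,0]-.8)
pts=[]
for a in np.arange(-np.pi,np.pi,.2):
    m=(ang>=a)&(ang<a+.2)
    if m.sum()>5: j=np.where(m)[0][np.argmin(rr[m])]; pts.append(k[j,:2])
print("hole",cv2.fitEllipse(np.array(pts,np.float32)),len(pts))
onax(80,30.2,.8)
E
```

```text
[0.69323983 0.07763103 0.15570053] 0.05568735310898652
[-23.7 -26.  -38.3] [ 29.2  26.  -33.3] 6863
hole ((0.5068461894989014, 0.6691523790359497), (25.499235153198242, 25.896240234375), 32.32859420776367) 32
[0.7, 1.1, 29.1] [-0.002, -0.001, -0.0028]
```

Call:
jog_arm --plan '[[[1,0.6,20,-0.002,-0.001,-0.003],[1,0.6,29,-0.002,-0.001,-0.003],[1,0.6,29,-0.002,-0.001,-0.003],[1,0.6,35,-0.002,-0.001,-0.003],[1,0.6,41,-0.002,-0.001,-0.003],[1,0.6,47,-0.002,-0.001,-0.003],[1,0.6,53,-0.002,-0.001,-0.003],[1,0.6,59,-0.002,-0.001,-0.003],[1,0.6,65,-0.002,-0.001,-0.003],[1,0.6,69,-0.002,-0.001,-0.003],[1,0.6,69,-0.002,-0.001,-0.003]]]'

```text
time_s: 16.37
position: [0.6913, 0.1142, 0.0963]
orientation: [-3.104, -0.521, 1.572]
ft_force: [-0.1, 0.7, -1.3]
width: 0.0555
finger_force: 29.9
```

```bash
python3 - <<'E'
from h import *
from station import r
s=r.get_state();print(s["position"],s["ft_force"],s["width"])
onax(37.5,30.2,.5,.5)
E
```

```text
[0.69126453 0.11421829 0.09633275] [-0.09786881  0.68694491 -1.3450132 ] 0.05553377720470549
[-1.1, 0.2, 1.4] [-0.0012, -0.0001, 0.0014]
```

Clear so far. Now the last millimetre, then release, back off and look.

Call:
jog_arm --plan '[[[-1,0,1,0,0,0.001],[-1,0,1,0,0,0.001]]]'

```text
time_s: 16.53
position: [0.6917, 0.1132, 0.096]
orientation: [-3.105, -0.521, 1.571]
ft_force: [-0.2, -1.3, -0.5]
width: 0.0555
finger_force: 29.9
```

Call:
jog_arm --plan '[[[0,0,0,0,0,0],[0,0,0,0,0,0],[0,0,0,0,0,0],[0,0,0,0,0,0],[0,0,0,0,0,0],[0,0,-40,0,0,0],[0,0,-80,0,0,0],[0,0,-110,0,0,0],[0,0,-110,0,0,0],[0,0,-110,0,0,0]]]' --gripper 88

```text
time_s: 17.37
position: [0.6963, 0.0579, 0.193]
orientation: [-3.108, -0.52, 1.572]
ft_force: [0.3, 0.5, -0.8]
width: 0.0819
finger_force: 0.0
```

```bash
python3 - <<'E'
from h import *
from station import r
f=r.grab_frame('wrist')
q=cloud(f).reshape(-1,3);e=q-S1;a=e@D1;rad=np.linalg.norm(e-a[:,None]*D1,axis=1)
m=(rad<.03)&(rad>.0145)&(a>-.01)&(a<.08)
h,b=np.histogram(a[m]*1000,bins=np.arange(-10,80,1));print([(int(b[i]),int(h[i])) for i in np.where(h>60)[0]])
F=q[(abs(a-.042)<.004)&(rad<.028)&(rad>.014)];n=np.linalg.svd(F-F.mean(0))[2][2];print("normal dot",abs(n@D1),len(F))
print(r.get_state()["position"])
delta([.447,-.2445,.1],down(1.571))
E
```

```text
[(-2, 155), (-1, 199), (40, 129), (41, 905), (42, 1268), (43, 302)]
normal dot 0.999991647693202 2499
[0.69574258 0.05850611 0.19118039]
[-308.1, -251.3, -62.6] [-0.0352, -0.5207, 0.0096]
```

Call:
jog_arm --plan '[[[-308,-251,-63,-0.035,-0.5207,0.0096],[-308,-251,-63,-0.035,-0.5207,0.0096],[-308,-251,-63,-0.035,-0.5207,0.0096],[-308,-251,-63,-0.035,-0.5207,0.0096],[-308,-251,-63,-0.035,-0.5207,0.0096],[-308,-251,-63,-0.035,-0.5207,0.0096],[-308,-251,-63,-0.035,-0.5207,0.0096],[-308,-251,-63,-0.035,-0.5207,0.0096],[-308,-251,-63,-0.035,-0.5207,0.0096],[-308,-251,-63,-0.035,-0.5207,0.0096],[-308,-251,-63,-0.035,-0.5207,0.0096],[-308,-251,-63,-0.035,-0.5207,0.0096]]]'

```text
time_s: 18.42
position: [0.4463, -0.2445, 0.0991]
orientation: [-3.139, -0.001, 1.57]
ft_force: [0.8, -0.4, -0.2]
width: 0.0821
finger_force: 0.0
```

```bash
python3 - <<'E'
from h import *
from station import r
import cv2
from scipy.optimize import least_squares
s=r.get_state();print(s["position"])
f=r.grab_frame("wrist");q=cloud(f)
m=(abs(q[...,0]-.447)<.035)&(abs(q[...,1]+.2445)<.035)&(q[...,2]<.021)&(q[...,2]>.014)
p=q[m][:,:2]*1000;h=cv2.convexHull(p.astype(np.float32))[:,0]
print(len(p),np.median(q[m][:,2]),p.min(0),p.max(0))
# best hexagon: for each angle, support widths
best=None
for a in np.radians(np.arange(0,60,.5)):
    W=[];C=[]
    for k in range(3):
        n=np.array([np.cos(a+k*np.pi/3),np.sin(a+k*np.pi/3)]);t=h@n;W.append(np.ptp(t));C.append((t.max()+t.min())/2*np.r_[1,0][0])
    N=np.array([[np.cos(a+k*np.pi/3),np.sin(a+k*np.pi/3)] for k in range(3)])
    c=np.linalg.lstsq(N,np.array(C),rcond=None)[0]
    if best is None or sum(W)<best[0]: best=(sum(W),np.degrees(a),W,c)
print(best)
cv2.imwrite("pics/h.png",f["frame"][:,:,::-1])
E
```

```text
[ 0.44627905 -0.24452204  0.0990818 ]
1760 0.016772360653698998 [ 422.68137243 -273.76374425] [ 468.5463466  -221.59208319]
(np.float64(138.40721585418152), np.float64(1.0), [np.float64(45.725670817649814), np.float64(46.252133633245606), np.float64(46.42941140328611)], array([ 445.54678087, -247.70188908]))
```

View pics/h.png

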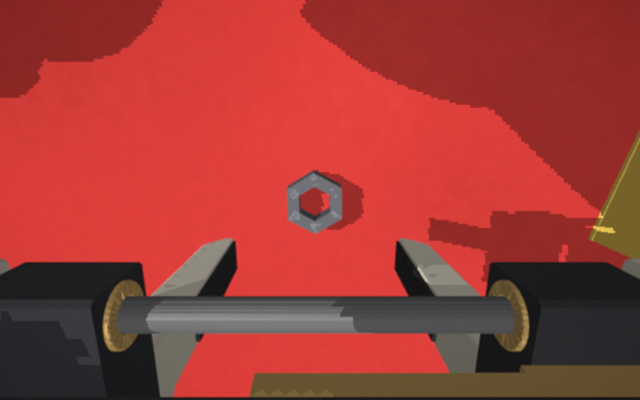

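```bash
python3 -c "
from h import *
delta([.4456,-.2475,-.0275],down(1.588))"
```

```text
[-3.7, -1.3, 127.1] [-0.0015, -0.0011, -0.0169]
```

Call:
jog_arm --plan '[[[-3.7,-1.3,40,-0.001,-0.001,-0.017],[-3.7,-1.3,75,-0.001,-0.001,-0.017],[-3.7,-1.3,100,-0.001,-0.001,-0.017],[-3.7,-1.3,118,-0.001,-0.001,-0.017],[-3.7,-1.3,126,-0.001,-0.001,-0.017],[-3.7,-1.3,127,-0.001,-0.001,-0.017],[-3.7,-1.3,127,-0.001,-0.001,-0.017],[-3.7,-1.3,127,-0.001,-0.001,-0.017]]]'

```text
time_s: 19.13
position: [0.447, -0.2483, -0.0251]
orientation: [3.14, 0.002, 1.589]
ft_force: [0.1, -0.1, -0.1]
width: 0.0816
finger_force: 0.0
```

Call:
jog_arm --plan '[[[0,0,0,0,0,0],[0,0,0,0,0,0],[0,0,0,0,0,0],[0,0,0,0,0,0],[0,0,0,0,0,0],[0,0,0,0,0,0],[0,0,0,0,0,0],[0,0,0,0,0,0],[0,0,0,0,0,0]]]' --gripper 10 --newtons 35

```text
time_s: 19.88
position: [0.446, -0.2483, -0.0263]
orientation: [3.141, 0.001, 1.589]
ft_force: [-3.1, 0.3, 2.2]
width: 0.0455
finger_force: 35.0
```

Gripped at 45.5 mm and 35 N. Lifting it now.

Call:
jog_arm --plan '[[[0,0,-5,0,0,0],[0,0,-15,0,0,0],[0,0,-40,0,0,0],[0,0,-80,0,0,0],[0,0,-120,0,0,0],[0,0,-160,0,0,0],[0,0,-200,0,0,0],[0,0,-210,0,0,0],[0,0,-210,0,0,0],[0,0,-210,0,0,0]]]'

```text
time_s: 20.72
position: [0.4458, -0.248, 0.1832]
orientation: [3.141, 0.001, 1.589]
ft_force: [-0.1, -0.1, -2.4]
width: 0.0455
finger_force: 35.0
```

```bash
cat >>h.py <<'E'
def hole(f,s,zt,x0,y0=0):
    import cv2
    L=held(f,s);k=L[(abs(L[:,2]-zt)<2.5)&(abs(L[:,1])<22)]
    rr=np.hypot(k[:,0]-x0,k[:,1]-y0);ang=np.arctan2(k[:,1]-y0,k[:,0]-x0);pts=[]
    for a in np.arange(-np.pi,np.pi,.2):
        m=(ang>=a)&(ang<a+.2)
        if m.sum()>5: pts.append(k[np.where(m)[0][np.argmin(rr[m])],:2])
    t=k[rr<21];A=np.c_[t[:,:2],np.ones(len(t))]
    print(len(k),k.min(0).round(1),k.max(0).round(1),"hole",cv2.fitEllipse(np.array(pts,np.float32)),"plane",np.linalg.lstsq(A,t[:,2],rcond=None)[0].round(4))
E
python3 - <<'E'
from h import *
from station import r
s=r.get_state();f=r.grab_frame("wrist");print(s["position"],s["width"],s["ft_force"])
L=held(f,s);h,b=np.histogram(L[abs(L[:,1])<20][:,2],bins=np.arange(-70,10,2));print([(int(b[i]),int(h[i])) for i in np.where(h>20)[0]])
hole(f,s,-44.3,.6)
onax(110,26.5,.6)
E
```

```text
[ 0.44575785 -0.24795386  0.1831709 ] 0.04551805522848051 [-0.10700815 -0.10644108 -2.41009859]
[(-46, 205), (-44, 3635), (-42, 333), (-40, 189), (-38, 195), (-36, 193), (-34, 167), (-32, 166), (-30, 172), (-28, 153), (-26, 72)]
4377 [-19.  -22.  -45.7] [ 27.2  22.  -41.8] hole ((0.7498862147331238, 0.479459285736084), (26.59510040283203, 27.01607322692871), 93.94525909423828) plane [-2.40000e-03 -0.00000e+00 -4.30591e+01]
[319.2, 255.0, 21.1] [0.0302, 0.5209, 0.0075]
```

Call:
jog_arm --plan '[[[319,255,21,0.03,0.5209,0.0075],[319,255,21,0.03,0.5209,0.0075],[319,255,21,0.03,0.5209,0.0075],[319,255,21,0.03,0.5209,0.0075],[319,255,21,0.03,0.5209,0.0075],[319,255,21,0.03,0.5209,0.0075],[319,255,21,0.03,0.5209,0.0075],[319,255,21,0.03,0.5209,0.0075],[319,255,21,0.03,0.5209,0.0075],[319,255,21,0.03,0.5209,0.0075],[319,255,21,0.03,0.5209,0.0075],[319,255,21,0.03,0.5209,0.0075]]]'

```text
time_s: 21.77
position: [0.6945, 0.077, 0.1591]
orientation: [-3.102, -0.52, 1.571]
ft_force: [-0.1, 0.7, -2.3]
width: 0.0455
finger_force: 35.0
```

```bash
python3 - <<'E'
from h import *
from station import r
s=r.get_state();f=r.grab_frame("wrist");print(s["position"],s["width"])
hole(f,s,-44.3,.7,.5)
onax(80,26,.7,.5)
E
```

```text
[0.69452727 0.07696709 0.15910862] 0.045494496793294585
4466 [-19.9 -22.  -46.3] [ 26.6  22.  -41.8] hole ((0.1708817481994629, 0.5139359831809998), (26.529409408569336, 26.848581314086914), 42.31694412231445) plane [-3.00000e-04 -1.80000e-03 -4.35111e+01]
[0.5, -0.1, 28.9] [-0.002, 0.001, -0.0003]
```

Call:
jog_arm --plan '[[[0.7,0,20,-0.002,0.001,0],[0.7,0,29,-0.002,0.001,0],[0.7,0,29,-0.002,0.001,0],[0.7,0,35,-0.002,0.001,0],[0.7,0,41,-0.002,0.001,0],[0.7,0,47,-0.002,0.001,0],[0.7,0,53,-0.002,0.001,0],[0.7,0,58,-0.002,0.001,0],[0.7,0,62,-0.002,0.001,0],[0.7,0,63,-0.002,0.001,0],[0.7,0,63,-0.002,0.001,0]]]'

```text
time_s: 22.73
position: [0.6929, 0.1075, 0.1078]
orientation: [-3.108, -0.521, 1.572]
ft_force: [-0.6, -0.3, -2.3]
width: 0.0458
finger_force: 35.0
```

```bash
python3 - <<'E'
from h import *
from station import r
s=r.get_state();print(s["position"],s["ft_force"],s["width"])
onax(44.5,26,.5,.5)
E
```

```text
[0.69285679 0.10746376 0.10784708] [-0.63235679 -0.30284442 -2.29508485] 0.04576650129070079
[-1.0, -1.0, 3.6] [0.0031, 0.0, 0.0008]
```

Call:
jog_arm --plan '[[[-0.5,-0.5,1.5,0.001,0,0],[-0.5,-0.5,2.5,0.001,0,0],[-0.5,-0.5,2.5,0.001,0,0]]]'

```text
time_s: 22.98
position: [0.6924, 0.1081, 0.1057]
orientation: [-3.108, -0.521, 1.572]
ft_force: [-0.1, -0.4, -2.4]
width: 0.0458
finger_force: 35.0
```

Call:
jog_arm --plan '[[[0,0,0,0,0,0],[0,0,0,0,0,0],[0,0,0,0,0,0],[0,0,0,0,0,0],[0,0,0,0,0,0],[0,0,-5,0,0,0],[0,0,-40,0,0,0],[0,0,-80,0,0,0],[0,0,-120,0,0,0],[0,0,-120,0,0,0],[0,0,-120,0,0,0]]]' --gripper 88

```text
time_s: 23.9
position: [0.6974, 0.0472, 0.2125]
orientation: [-3.113, -0.52, 1.573]
ft_force: [-0.1, 0.6, 0.0]
width: 0.0815
finger_force: 0.0
```

```bash
python3 - <<'E'
from h import *
from station import r
import cv2
f=r.grab_frame('wrist')
q=cloud(f).reshape(-1,3);e=q-S1;a=e@D1;rad=np.linalg.norm(e-a[:,None]*D1,axis=1)
for lo,hi in((.0145,.021),(.025,.03)):
    m=(rad<hi)&(rad>lo)&(a>-.01)&(a<.08)
    h,b=np.histogram(a[m]*1000,bins=np.arange(-10,80,1));print([(int(b[i]),int(h[i])) for i in np.where(h>40)[0]])
F=q[(abs(a-.06)<.004)&(rad<.021)&(rad>.0145)];n=np.linalg.svd(F-F.mean(0))[2][2];print("normal dot",abs(n@D1),len(F))
cv2.imwrite("pics/i.png",f["frame"][:,:,::-1]);print(r.get_state()["time_s"],r.get_state()["ft_force"])
E
```

```text
[(58, 51), (59, 315), (60, 493), (61, 110)]
[(-2, 80), (-1, 111), (40, 49), (41, 128), (42, 128), (60, 42)]
normal dot 0.999986133113397 988
23.95 [ 0.35763817  0.70345512 -0.69432716]
```

View pics/i.png

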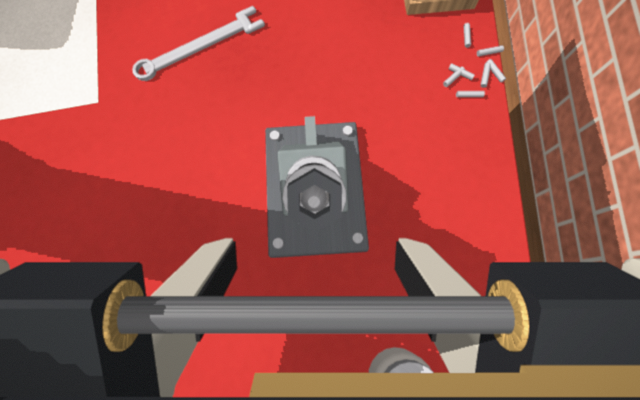

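The collar, washer and spacer are stacked on the axle at (315,195). Their top faces read about 60, 42 and 35 mm, each within the camera's 1 mm bias of 61, 43 and 36 mm. The gripper is clear.

```bash
python3 -c "
from station import r
print(r.hand_in())"
```

```text
the job is handed in; nothing more can be done
None
```

The job is handed in at about 24 s: spacer, washer and collar went onto the axle in that order, each measured fully home to within about 1 mm and let go. The first two tries at the spacer closed just above it, because the fingertips sit 33 mm behind the reported TCP; the arm never went near the bin, jar or wrench.

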